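Hang the balcony's solar lanterns out to charge

ROBOT

A 7-joint arm with a two-finger parallel gripper is mounted at the origin on the work surface. World frame = base frame: x ahead of the robot, y to its left, z up, the work surface at z = 0. Lengths are in m, angles in rad, forces in N, time in s.
With the tool pointing down it reaches from about 0.4 to 0.875 m from the base axis. Payload 19.3 kg.
Tool frame: the origin (TCP) lies midway between the tips of the shut fingers; the grasp point (between the pads) lies 19 mm behind it (bot.pinch_z is the distance from the TCP to the grasp point, in m); z points along the fingers, y is the direction in which the jaws open and shut (so a half turn about z gives the same grasp; the last joint's range is limited). The gripper opens to 85 mm and grips with 20 to 120 N. Pads are 22 mm wide; open, the fingers measure 114 mm over their backs; the gripper's body (76 mm by 85 mm) begins 54 mm behind the grasp point. The pads swing forward as they close: fully open they stand 13 mm farther back than shut.
Start: joints at [1.093, 0.521, -0.036, 1.599, 0.021, 1.021, -0.113], TCP at [0.248, -0.574, 0.193] pointing down, gripper open.
Joint ranges: [-2.91, 2.91], [-0.3, 2.13], [-1.5, 1.42], [0.17, 2.43], [-1.26, 4.41], [0.16, 1.93], [-2.52, 2.52]. Speed limits (rad/s): [1.89, 1.89, 2.39, 2.39, 3.01, 3.01, 3.01].

INTERFACE

Orientations are given as [roll, pitch, yaw] about the fixed x, y, z axes, in that order (R = Rz(yaw) Ry(pitch) Rx(roll)).
In Python, from workcell import bot gives the robot as it stands. The module is installed in compiled form; this text tells all that it offers.
- The arm moves only by the tool move_arm, never from a script. Its argument "moves" is text: rows parted by semicolons, each of 4 numbers parted by spaces: the shift along the tool's x, y, z in mm, then the turn about the tool's z in rad. In form: dx dy dz yaw; .... A call has exactly 10 rows; each row is the pose to reach, as a shift and turn from the pose commanded when the call began, along the tool's axes at that moment; what a row does not reach only later rows make up. A row lasts 1/12 s, in which the tool goes at most 41.7 mm and 7.16 degrees, less where a joint would pass 70% of its speed; a pose out of reach is approached as far as the arm can. A call with a gripper value outside its range is refused whole. "grip" is the opening, from 0 (shut) to 1 (fully open), set as the call begins (left out, the last holds). The fingers move at their own pace and stop on an object; "grip_force" is the grip in N (left out, the last holds). Time passes only in rows, so rows that repeat a pose let the fingers close, or fill a call up. It gives the time, the measured TCP pose, the force and the opening at its end, in the units of the state.
- bot.observe(): the state, without advancing time (a new reading comes with each control period).
- bot.grab_frame(name): name is "scene" or "side" or "wrist"; returns a dict with "frame" (420x560x3 uint8, red, green, blue), "z_map" (420x560 float32, m along the optical axis (not along the pixel's ray), 0 where there is no reading), "K" (3x3 intrinsics, pixels), "dist" ([k1, k2, p1, p2, k3] as OpenCV has them; the pictures are not rectified), "eye" and "attitude" of the camera in the world. Camera axes: x right, y up, looking along -z (the intrinsics and any distortion apply to the point x, -y, -z); pixel columns grow to the right and rows downward; lengths in m; the calibration is good to about 2 mm. A picture is of the moment at which its call begins.
- bot.job_done(): hands the job in, once; it reports no verdict.
Trained networks look in a picture, given as the dict that the camera call returned (one of the last four; its "shot" number tells which), for a name from the list of things; names that differ only in an ending like _2 or _b are one class to them, and where a whole thing is asked for, a point or a joint stands for the part that bears it (a point fixed in the world has none). Each returns a list of dicts, best first, with "conf" (0 to 1); they miss things now and then, are a little off and sometimes report something else, mostly with a low value. They report only what shows in the picture. A call takes as long as a camera call. They do not tell look-alikes from the thing itself.
- bot.search_frame(picture, label): "at" ([column, row] in pixels, amid what is visible of it).
- bot.pinpoint(picture, label): "at" ([column, row] in pixels: a listed point, or the origin of a listed thing).
The state is a dict: "clock": time; "qpos": joint angles; "qd": joint speeds; "joint_efforts": joint torques, N m; "position": TCP position; "tool_rot": TCP orientation; "force": force on the tool from outside, world axes, zero at the start; "moment": the same for the moment, N m; "grip_width": finger opening in m.
Only numpy, scipy, OpenCV 4.12 (cv2) and the standard library are available. Lean on these libraries where they do the work, as an engineer would, in place of code of your own. Each camera call takes 0.05 s, during which the arm holds its last target. There are 200 camera calls.

TASK

Put the solar lanterns out to charge: slide open the gate of the right-hand day rail, then bring every lantern from the left-hand night rail along its slot, up over the end stops and onto the day rail, each hung with its dark solar-cell face outward to the balcony railing, away from the robot (most now show their white lamp face that way and must be turned round). When they all hang there, slide the gate fully shut behind them. Grip their hollow battery heads gently, with less than 50 N, drop none, and leave the other things on the ledge where they are.

Things in the scene. Friction and masses are not known exactly. Their poses are not given: they have to be found in the camera images.
- night_rail: Left-hand (+y) fixed rail: two aluminium flats, 44 mm wide overall, 6 mm thick, a 14 mm slot between; top face (deck) level, 200 mm above the ledge. Origin on the ledge below the middle of its open end; runs 335 mm along own +y to a wooden post (44 mm square, 212 mm tall, foot 150 x 110 mm) that closes the slot. Own +x points outside, to the balcony railing.
- night_stop (a point): Middle of the night rail's open end, at deck height (200 mm). On either side of the slot each flat has its end stop here: an upturned lip 5 mm thick (along the rail), rising 10 mm above the deck. The slot is open between the two lips.
- day_rail: Right-hand fixed rail, mirror image of the night rail with the same sizes: origin on the ledge below the middle of its open end, runs 335 mm along own -y to its post; own +x points outside to the balcony railing. Holds five lanterns beyond its gate. The two open ends face each other over a gap of 80 to 200 mm, up to 75 mm out of line, each rail turned up to 0.12 rad.
- day_stop (a point): Middle of the day rail's open end, at deck height (200 mm), with the same 5 mm thick, 10 mm tall end stop lips on either side of the slot.
- gate (a joint): Slide gate of the day rail, in m: 0 shut, 0.075 fully open. A steel blade 12 mm thick that crosses the slot 20 mm in from the open end, 2 to 30 mm above the deck: too tall to lift a lantern over. It slides out along the day rail's own +x, away from the robot, and stays where left (1.5 N friction). Shut, it spans x -20 to +80 mm of the rail; its guide ends at x 127 mm.
- gate_knob (a point): Centre of the gate's black knob, a block 18 x 18 mm, 34 mm tall, standing on the blade: 32 to 66 mm above the deck (point at 49 mm). When the gate is shut it is 66 mm along the day rail's own +x from the slot's middle line, 20 mm in from the open end. Moves with the gate.
- lantern1: Flat solar lantern, about 120 g, hanging in the night rail's slot at the start; absent in some runs. Origin: centre of its tile's underside; own z up, own +x the normal of the solar-cell face. The flange, 36 x 28 x 8 mm (x, y, z), rests on the deck, its underside 106 mm above the origin; on it the hollow plastic battery head, 24 x 22 mm, 114 to 148 mm above the origin: grip it there from above, under 50 N.
- lantern1_cell (a point): Point 19 mm in front of lantern1's dark solar-cell face (30 mm from the tile's middle along own +x, 38 mm above its origin); the other face is the white lamp. Tile 22 x 48 mm, 76 mm tall; on it a stem 6 x 24 mm, 30 mm tall, stands in the slot up to the flange. The tile is wider than the slot: in a rail the lantern rises at most 24 mm and leaves only by the open end.
- lantern2: Flat solar lantern, about 120 g, hanging in the night rail's slot at the start; absent in some runs. Origin: centre of its tile's underside; own z up, own +x the normal of the solar-cell face. The flange, 36 x 28 x 8 mm (x, y, z), rests on the deck, its underside 106 mm above the origin; on it the hollow plastic battery head, 24 x 22 mm, 114 to 148 mm above the origin: grip it there from above, under 50 N.
- lantern2_cell (a point): Point 19 mm in front of lantern2's dark solar-cell face (30 mm from the tile's middle along own +x, 38 mm above its origin); the other face is the white lamp. Tile 22 x 48 mm, 76 mm tall; on it a stem 6 x 24 mm, 30 mm tall, stands in the slot up to the flange. The tile is wider than the slot: in a rail the lantern rises at most 24 mm and leaves only by the open end.
- lantern3: Flat solar lantern, about 120 g, hanging in the night rail's slot at the start; absent in some runs. Origin: centre of its tile's underside; own z up, own +x the normal of the solar-cell face. The flange, 36 x 28 x 8 mm (x, y, z), rests on the deck, its underside 106 mm above the origin; on it the hollow plastic battery head, 24 x 22 mm, 114 to 148 mm above the origin: grip it there from above, under 50 N.
- lantern3_cell (a point): Point 19 mm in front of lantern3's dark solar-cell face (30 mm from the tile's middle along own +x, 38 mm above its origin); the other face is the white lamp. Tile 22 x 48 mm, 76 mm tall; on it a stem 6 x 24 mm, 30 mm tall, stands in the slot up to the flange. The tile is wider than the slot: in a rail the lantern rises at most 24 mm and leaves only by the open end.
- lantern4: Flat solar lantern, about 120 g, hanging in the night rail's slot at the start; absent in some runs. Origin: centre of its tile's underside; own z up, own +x the normal of the solar-cell face. The flange, 36 x 28 x 8 mm (x, y, z), rests on the deck, its underside 106 mm above the origin; on it the hollow plastic battery head, 24 x 22 mm, 114 to 148 mm above the origin: grip it there from above, under 50 N.
- lantern4_cell (a point): Point 19 mm in front of lantern4's dark solar-cell face (30 mm from the tile's middle along own +x, 38 mm above its origin); the other face is the white lamp. Tile 22 x 48 mm, 76 mm tall; on it a stem 6 x 24 mm, 30 mm tall, stands in the slot up to the flange. The tile is wider than the slot: in a rail the lantern rises at most 24 mm and leaves only by the open end.
- lantern5: Flat solar lantern, about 120 g, hanging in the night rail's slot at the start; absent in some runs. Origin: centre of its tile's underside; own z up, own +x the normal of the solar-cell face. The flange, 36 x 28 x 8 mm (x, y, z), rests on the deck, its underside 106 mm above the origin; on it the hollow plastic battery head, 24 x 22 mm, 114 to 148 mm above the origin: grip it there from above, under 50 N.
- lantern5_cell (a point): Point 19 mm in front of lantern5's dark solar-cell face (30 mm from the tile's middle along own +x, 38 mm above its origin); the other face is the white lamp. Tile 22 x 48 mm, 76 mm tall; on it a stem 6 x 24 mm, 30 mm tall, stands in the slot up to the flange. The tile is wider than the slot: in a rail the lantern rises at most 24 mm and leaves only by the open end.
- marble_jar: Glass jar of marbles with a steel lid, 72 mm across, 88 mm tall; a loose bystander on the ledge, origin at its underside. Leave it alone.
- watering_spike: Stainless steel watering spike lying down, 180 mm long; a loose bystander on the ledge, origin at its underside. Leave it alone.
- pot_lifter: Wooden forked pot lifter lying flat, about 250 mm long; a loose bystander on the ledge, origin at its underside. Leave it alone.
- clip1: Red plastic plant clip, 50 x 18 mm, 18 mm tall; a loose bystander on the ledge, origin at its underside. Leave it alone.
- clip2: Red plastic plant clip, 50 x 18 mm, 18 mm tall; a loose bystander on the ledge, origin at its underside. Leave it alone.
- clay_pot: Empty terracotta pot, 90 mm across, 80 mm tall; a loose bystander on the ledge, origin at its underside. Leave it alone.
- brush: Hand brush lying down, 180 mm long; a loose bystander on the ledge, origin at its underside. Leave it alone.
- seed_tin: Flat metal seed tin, 94 x 64 mm, 35 mm tall; a loose bystander on the ledge, origin at its underside. Leave it alone.
Things that resemble listed ones, but are neither listed nor needed, are in the scene too. Leave any pink or turquoise look-alike of the lantern3 alone.

How it is judged:
On the way, in this order (a step that is already met when the one before it is completed fails the run):
1. the gate of the day rail is slid open (value of joint gate above 0.06 m), for 0.2 s.
2. every lantern hangs on the day rail with its solar-cell face outward, let go (x of lantern1 in the frame of day_rail between -0.009 and 0.009 m and y of lantern1 in the frame of day_rail between -0.335 and -0.036 m and z of lantern1 in the frame of day_rail between 0.089 and 0.099 m and angle between each of lantern1, lantern2, lantern3, lantern4, lantern5's own z axis and vertical below 0.12 rad and x of each of lantern1_cell, lantern2_cell, lantern3_cell, lantern4_cell, lantern5_cell in the frame of day_rail above 0.015 m and linear speed of each of lantern1, lantern2, lantern3, lantern4, lantern5 below 0.03 m/s and contact force between the fingers and lantern1 below 0.3 N and x of lantern2 in the frame of day_rail between -0.009 and 0.009 m and y of lantern2 in the frame of day_rail between -0.335 and -0.036 m and z of lantern2 in the frame of day_rail between 0.089 and 0.099 m and contact force between the fingers and lantern2 below 0.3 N and x of lantern3 in the frame of day_rail between -0.009 and 0.009 m and y of lantern3 in the frame of day_rail between -0.335 and -0.036 m and z of lantern3 in the frame of day_rail between 0.089 and 0.099 m and contact force between the fingers and lantern3 below 0.3 N and x of lantern4 in the frame of day_rail between -0.009 and 0.009 m and y of lantern4 in the frame of day_rail between -0.335 and -0.036 m and z of lantern4 in the frame of day_rail between 0.089 and 0.099 m and contact force between the fingers and lantern4 below 0.3 N and x of lantern5 in the frame of day_rail between -0.009 and 0.009 m and y of lantern5 in the frame of day_rail between -0.335 and -0.036 m and z of lantern5 in the frame of day_rail between 0.089 and 0.099 m and contact force between the fingers and lantern5 below 0.3 N), for 0.2 s.
3. the gate is slid shut behind the lanterns (value of joint gate below 0.012 m), for 0.2 s.
At the end, for the whole second after the job is handed in: Every lantern present hangs at rest in the slot of the day rail beyond the gate (flange on the deck within 5 mm, origin within 9 mm of the slot's middle line and 36 to 335 mm in from the open end, upright within 0.12 rad), its solar-cell face outward, not held; the gate is shut to within 12 mm (all of step 2 and value of joint gate below 0.012 m); the robot touches nothing.
It fails at once if a lantern's battery head is gripped with more than 50 N (both fingers together 100 N) (contact force between the fingers and lantern1 above 100 N or contact force between the fingers and lantern2 above 100 N or contact force between the fingers and lantern3 above 100 N or contact force between the fingers and lantern4 above 100 N or contact force between the fingers and lantern5 above 100 N).
It fails at once if a lantern falls from the rails towards the ledge (height (world z) of any of lantern1, lantern2, lantern3, lantern4, lantern5 below 0.05 m).
It fails at once if a bystander is shifted by more than 30 mm (distance of any of marble_jar, watering_spike, pot_lifter, clip1, clip2, clay_pot, brush, seed_tin from where it was at the start of the episode above 0.03 m).
Of lantern1, lantern2, lantern3, lantern4, lantern5 only 3 to 5 are there at a start; the rules pass over those that are not, and their reading is None.
At some moment in a run one of lantern1, lantern2, lantern3, lantern4, lantern5 may be knocked a few centimetres aside while the robot is not near it.
It also fails if it takes over 210 s, if anything falls off the work surface, if the arm or the gripper's body presses on something with over 40 N, if the wrist force passes 120 N, or if a joint passes its speed limit or range.

## Working session

There is one attempt and no reset: what is moved stays moved. The work goes in short steps, Python scripts to look and compute and a tool call to move; the robot and the scene stay as the last step left them, time stands still between calls to the robot, and variables do not carry over. Pictures are saved under pics/ and viewed, about 12 in all and at most 16, crops included, and the job is handed in when it is done.

Besides the shell and the picture viewer there is one more tool, called after "Call:" as name(argument=value, ...) on one line, values as JSON. move_arm: Moves the arm, as the interface text tells. Its arguments: {"type":"object","properties":{"moves":{"type":"string"},"grip":{"type":"number"},"grip_force":{"type":"number"}},"required":["moves"]}

```bash
mkdir -p pics; cat > h.py <<'E'
import numpy as np, cv2
from workcell import bot
from scipy.spatial.transform import Rotation as R
def rot(a):
    a=np.array(a,float)
    return a if a.shape==(3,3) else (R.from_quat(a).as_matrix() if a.size==4 else R.from_euler('xyz',a).as_matrix())
def rays(p,uv):
    n=cv2.undistortPoints(np.array(uv,float).reshape(-1,1,2),np.array(p['K'],float),np.array(p['dist'],float)).reshape(-1,2)
    return np.c_[n[:,0],-n[:,1],-np.ones(len(n))]
def world(p,uv,z):  # z = depth along the axis
    return rays(p,uv)*np.array(z).reshape(-1,1)@rot(p['attitude']).T+np.array(p['eye'])
def atz(p,uv,h):   # ray hit with plane world z=h
    d=rays(p,uv)@rot(p['attitude']).T; e=np.array(p['eye'])
    return e+d*((h-e[2])/d[:,2])[:,None]
def cloud(p):
    H,W=p['z_map'].shape; v,u=np.mgrid[:H,:W]
    return world(p,np.c_[u.ravel(),v.ravel()],p['z_map'].ravel()).reshape(H,W,3)
def proj(p,X):
    c=(np.array(X,float).reshape(-1,3)-p['eye'])@rot(p['attitude']); c=c*[1,-1,-1]
    return cv2.projectPoints(c,np.zeros(3),np.zeros(3),np.array(p['K'],float),np.array(p['dist'],float))[0].reshape(-1,2)
def save(p,n): cv2.imwrite('pics/'+n+'.png',p['frame'][:,:,::-1])
E
python3 - <<'E'
from h import *
np.set_printoptions(precision=3,suppress=True)
s=bot.observe(); print(s)
for n in('scene','side','wrist'):
    p=bot.grab_frame(n); save(p,n+'0'); print(n,p['eye'],p['attitude'],p['K'],p['dist'],p['shot'])
    for l in('night_stop','day_stop','gate_knob','lantern1','lantern1_cell','night_rail','day_rail'):
        print(l,[(np.round(d['at']),round(d['conf'],2)) for d in bot.pinpoint(p,l)])
a,b=[cv2.imread(f'pics/{n}0.png') for n in('scene','side')]
E
```

```text
{'clock': 0.0, 'qpos': array([ 1.093,  0.522, -0.036,  1.6  ,  0.021,  1.021, -0.113]), 'qd': array([ 0.   , -0.001,  0.001,  0.002,  0.   ,  0.   ,  0.002]), 'joint_efforts': array([  0.002, -92.71 ,   1.981, -36.994,   0.018,   0.008,   0.   ]), 'position': array([ 0.248, -0.573,  0.193]), 'tool_rot': array([-3.14 ,  0.   ,  0.408]), 'force': array([ 0.039, -0.439,  0.731]), 'moment': array([-0.029, -0.042, -0.011]), 'grip_width': 0.08576892320703922}
scene [ 1.406 -0.396  0.815] [1.001 0.018 1.08 ] [[528.045   0.    278.935]
 [  0.    528.045 210.884]
 [  0.      0.      1.   ]] [-0.121  0.     0.     0.     0.   ] 1
night_stop [(array([268., 198.]), 0.82)]
day_stop [(array([238., 221.]), 0.74)]
gate_knob [(array([238., 225.]), 0.93)]
lantern1 [(array([293., 230.]), 0.97), (array([369., 214.]), 0.97), (array([315., 223.]), 0.93), (array([334., 218.]), 0.92), (array([315., 286.]), 0.88), (array([295., 238.]), 0.54)]
lantern1_cell [(array([367., 191.]), 0.24)]
night_rail []
day_rail [(array([368., 194.]), 0.73), (array([239., 220.]), 0.56)]
side [ 0.399 -0.665  0.911] [ 0.786  0.022 -0.151] [[462.69    0.    282.524]
 [  0.    462.69  209.595]
 [  0.      0.      1.   ]] [-0.145  0.     0.     0.     0.   ] 2
night_stop [(array([285., 210.]), 0.85)]
day_stop [(array([318., 236.]), 0.75), (array([318., 331.]), 0.29)]
gate_knob [(array([356., 224.]), 0.61)]
lantern1 [(array([277., 220.]), 0.81), (array([253., 232.]), 0.8), (array([320., 238.]), 0.8), (array([301., 217.]), 0.3)]
lantern1_cell [(array([317., 235.]), 0.44)]
night_rail []
day_rail []
wrist [ 0.308 -0.548  0.374] [-0.262  0.    -1.163] [[370.329   0.    274.988]
 [  0.    370.329 211.866]
 [  0.      0.      1.   ]] [-0.028  0.     0.     0.     0.   ] 3
night_stop []
day_stop []
gate_knob []
lantern1 []
lantern1_cell []
night_rail []
day_rail []
```

View pics/scene0.png

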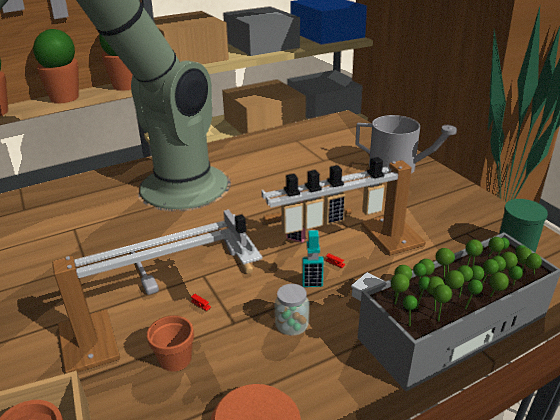

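View pics/side0.png

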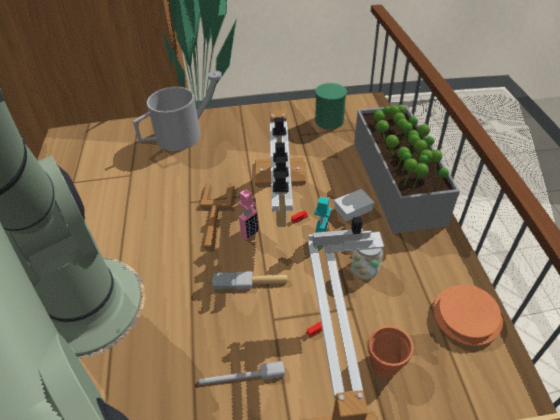

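The scene view shows the night rail on the right with 4 lanterns. Their outward faces, from the open end, are white (293,217), white (315,213), dark (336,208) and white (374,199). The day rail is on the left with its gate shut and the knob at (238,224). A turquoise look-alike stands at (313,265). The side view shows the same, with the pink look-alike at (250,215). Next I'll measure rails and heads from depth.

```bash
python3 - <<'E'
from h import *
np.set_printoptions(precision=4,suppress=True)
S={n:bot.grab_frame(n) for n in('scene','side')}
np.set_printoptions(precision=4,suppress=True)
for n,p in S.items():
    C=cloud(p); ok=p['z_map']>0
    np.save(n+'_C.npy',C); np.save(n+'_F.npy',p['frame'])
    for name,h in(('night_stop',.2),('day_stop',.2),('gate_knob',.249)):
        for d in bot.pinpoint(p,name)[:1]: print(n,name,atz(p,[d['at']],h)[0],d['conf'])
    F=p['frame'].astype(float)
    # deck points : bright
    for lab,lo,hi in(('deck',.194,.206),):
        m=ok&(C[...,2]>lo)&(C[...,2]<hi)&(C[...,0]>.4)&(C[...,0]<.85)&(abs(C[...,1])<.6)&(F.mean(2)>90)
        P=C[m]; print(n,lab,len(P),P.min(0),P.max(0),np.median(P[:,2]))
        h,_,_=np.histogram2d(P[:,0],P[:,1],bins=[np.arange(.4,.85,.02),np.arange(-.6,.6,.05)]);print(h.astype(int))
    # heads
    m=ok&(C[...,2]>.215)&(C[...,2]<.275)&(C[...,0]>.4)&(C[...,0]<.9)&(abs(C[...,1])<.5)&(F.mean(2)<80)
    k,L,st,ce=cv2.connectedComponentsWithStats(m.astype(np.uint8))
    for i in range(1,k):
        if st[i,4]>25:
            Q=C[L==i]; print('head',n,ce[i],st[i,4],Q.min(0),Q.max(0),np.median(Q[Q[:,2]>Q[:,2].max()-.006],axis=0))
E
```

```text
scene night_stop [0.4992 0.0409 0.2   ] 0.88
scene day_stop [ 0.5526 -0.0411  0.2   ] 0.67
scene gate_knob [ 0.6324 -0.0792  0.249 ] 0.63
scene deck 3313 [ 0.4669 -0.3855  0.194 ] [0.6808 0.3904 0.2058] 0.19930608874884537
[[  0   0   0   0   0   0   0   0   0   0   0   0   0   0   0   0   0   0
    0   0   0   0   0]
 [  0   0   0   0   0   0   0   0   0   0   0   0   0   0   0   0   0   0
    0   0   0   0   0]
 [  0   0   0   0   0   0   0   0   0   0   0   0   0   0   0   0   0   0
    0   0   0   0   0]
 [  0   0   0   0   0   0   0   0   0   0   0   0   3  38   4   0   0   0
    0   0   0   0   0]
 [  0   0   0   0   0   0   0   0   0   0   0   0  10  62  31  27   9  21
    1   0   0   0   0]
 [  0   0   0   0  40  43  23   7   2   0   0   0  16 114  42  16  12  77
   19  21   0   0   0]
 [  0   0   0   0  74 131 151 158 154 103  40   0   0  10  56  82  85  79
   11  19   0   0   0]
 [  0   0   0   0 138 142 104  76  61  85  23   0   0   0   0   0   0  27
   68  45   0   0   0]
 [  0   0   0   0   5  34  79 106 125 128  10   0   0   0   0   0   0   0
    0   0   0   0   0]
 [  
[... 3756 characters left out ...]
  0   0   0   0   0   0   0   0   0   0   0   0   0   0   0   0   0
    0   0   0   0   0]
 [  0   0   0   0   0   0   0   0   0   0   0   0   0   0   0   0   0   0
    0   0   0   0   0]
 [  0   0   0   0   0   0   0   0   0   0   0   0   0   0   0   0   0   0
    0   0   0   0   0]
 [  0   0   0   0   0   0   0   0   0   0   0   0   0   0   0   6   0   0
    0   0   0   0   0]]
head side [278.7699 123.1858] 113 [0.5119 0.3096 0.2151] [0.5368 0.3347 0.2455] [0.5242 0.3226 0.2415]
head side [279.9908 165.2087] 436 [0.483  0.095  0.2153] [0.5202 0.2271 0.2455] [0.5026 0.1534 0.2424]
head side [356.5089 225.0355] 169 [ 0.6109 -0.0852  0.2271] [ 0.6291 -0.0649  0.2663] [ 0.6203 -0.0763  0.2636]
```

```bash
python3 - <<'E'
from h import *
from scipy.optimize import minimize
np.set_printoptions(precision=4,suppress=True)
G={}
for n in('scene','side'):
    C=np.load(n+'_C.npy').reshape(-1,3);F=np.load(n+'_F.npy').reshape(-1,3).mean(1)
    for r,(e,sg,y0,y1) in dict(night=((.495,.037),1,.045,.36),day=((.554,-.045),-1,-.34,-.1)).items():
        m=(C[:,2]>.196)&(C[:,2]<.205)&(C[:,1]>y0)&(C[:,1]<y1)&(C[:,0]>.44)&(C[:,0]<.62)&(F>90)
        P=C[m,:2]
        def res(q,psi):
            ux=np.array([np.cos(psi),np.sin(psi)]); return (P-e)@ux-q
        def cost(a):
            l=abs(res(*a)); return np.mean(np.clip(np.maximum(l-22,0) if 0 else np.maximum(np.maximum(l-.022,.007-l),0),0,.006)**2)*1e6
        best=min((minimize(cost,(q,s),method='Nelder-Mead') for q in(-.01,0,.01) for s in(-.12,-.05,0,.05,.12)),key=lambda o:o.fun)
        q,psi=best.x; l=res(q,psi); u=np.array([-np.sin(psi),np.cos(psi)])
        A=C[(C[:,2]>.196)&(C[:,2]<.211)&(F>90)][:,:2]; A=A-e
        al=(A@u)*sg; la=A@np.array([np.cos(psi),np.sin(psi)])-q
        al=al[(abs(la)<.022)&(al>-.06)&(al<.1)]
        print(n,r,'lateral',q,'psi',psi,'cost',best.fun,len(P),'hist',np.histogram(l,np.arange(-.03,.031,.005))[0],'end along',np.percentile(al,[0,.5,1,3]), 'end pt',np.array(e)+q*np.array([np.cos(psi),np.sin(psi)]))
E
```

```text
scene night lateral -0.00381784222705757 psi -0.12023698361939748 cost 0.7015941146237197 824 hist [ 10  57  56  93  82   0   7  63  94 157 200   5] end along [0.0048 0.005  0.0051 0.0061] end pt [0.4912 0.0375]
scene day lateral 0.0003172247105394554 psi -0.057526639061747015 cost 0.5959450778319121 1465 hist [ 14 128 174 196 209   3  11 126 190 181 227   6] end along [0.0076 0.018  0.0307 0.0343] end pt [ 0.5543 -0.045 ]
side night lateral -0.006151069395244068 psi -0.11761327975988406 cost 0.04337988738344946 604 hist [  0 102 122  63  22   0   0  26  57 109 103   0] end along [0.0033 0.0042 0.0042 0.0046] end pt [0.4889 0.0377]
side day lateral -0.0020301114551257112 psi -0.06205674780881934 cost 0.057927675674784955 2074 hist [  0 211 314 317 195   0   0 217 311 315 194   0] end along [0.0034 0.0057 0.0063 0.01  ] end pt [ 0.552  -0.0449]
```

Call:
move_arm(moves="0 0 -25 0; 0 0 -50 0; 0 0 -75 0; 0 0 -100 0; 0 0 -125 0; 0 0 -150 0; 0 0 -170 0; 0 0 -180 0; 0 0 -180 0; 0 0 -180 0", grip=0.5, grip_force=20)

```text
clock: 2.43
position: [0.2478, -0.5736, 0.3724]
tool_rot: [-3.141, 0.0, 0.408]
force: [-0.3, 1.0, -1.1]
grip_width: 0.0424
```

```bash
cat >> h.py <<'E'
def plan(x,y,z,yaw,frm=None):
    """tool-axis shift (mm) and turn from current pose (or frm=(x,y,z,yaw)) to target"""
    s=bot.observe(); p=np.array(s['position']); w=R.from_euler('xyz',s['tool_rot']).as_matrix(); yw=np.arctan2(w[1,0],w[0,0])
    if frm is not None: p=np.array(frm[:3]); yw=frm[3]
    c,sn=np.cos(yw),np.sin(yw); d=np.array([x,y,z])-p
    dy=(yaw-yw+np.pi)%(2*np.pi)-np.pi
    o=np.r_[1e3*(c*d[0]+sn*d[1]),1e3*(sn*d[0]-c*d[1]),-1e3*d[2],-dy]; print('plan',np.round(o[:3],1),round(o[3],3),'j7',round(float(s['qpos'][6]),3)); return o
N=dict(e=np.array([.490,.039]),psi=-.119); D=dict(e=np.array([.553,-.048]),psi=-.060)
def rail(r,x,y):
    c,s=np.cos(r['psi']),np.sin(r['psi']); return r['e']+np.array([c*x-s*y,s*x+c*y])
E
python3 - <<'E'
from h import *
plan(.56,-.06,.372,1.51)
E
```

```text
plan [ 4.903e+02 -3.477e+02  4.000e-01] -1.102 j7 -0.103
```

Call:
move_arm(moves="30 -21 0 -0.06; 60 -42 0 -0.13; 90 -63 0 -0.2; 120 -84 0 -0.27; 150 -105 0 -0.34; 180 -126 0 -0.41; 210 -147 0 -0.48; 240 -168 0 -0.55; 270 -190 0 -0.61; 300 -212 0 -0.68")

```text
clock: 3.27
position: [0.4393, -0.2583, 0.3717]
tool_rot: [-3.14, -0.0, 1.091]
force: [0.4, -1.3, -0.1]
grip_width: 0.0428
```

Call:
move_arm(moves="30 6 0 -0.07; 60 12 0 -0.14; 90 18 0 -0.21; 120 24 0 -0.28; 150 30 0 -0.34; 180 36 0 -0.40; 215 40 0 -0.42; 232 18 0 -0.42; 235 15 0 -0.42; 235 15 0 -0.42")

```text
clock: 4.1
position: [0.5609, -0.0572, 0.3719]
tool_rot: [-3.14, -0.0, 1.511]
force: [0.0, -1.0, -0.4]
grip_width: 0.0427
```

```bash
python3 - <<'E'
from h import *
np.set_printoptions(precision=4,suppress=True)
p=bot.grab_frame('wrist'); save(p,'w1'); print(bot.observe()['position'],bot.observe()['tool_rot'],p['eye'])
for name,h in(('night_stop',.2),('day_stop',.2),('gate_knob',.249)):
    for d in bot.pinpoint(p,name)[:2]: print(name,d['at'],atz(p,[d['at']],h)[0],d['conf'])
C=cloud(p); np.save('w1_C.npy',C); np.save('w1_F.npy',p['frame'])
plan(.62,-.076,.372,1.51)
E
```

```text
[ 0.5611 -0.059   0.3721] [-3.1401  0.0002  1.5087] [0.5653 0.0075 0.553 ]
night_stop [191.5, 80.9] [0.4908 0.0402 0.2   ] 0.73
day_stop [263.5, 175.7] [ 0.5501 -0.0503  0.2   ] 0.65
day_stop [264.5, 221.2] [ 0.548  -0.0959  0.2   ] 0.37
gate_knob [349.1, 208.5] [ 0.6228 -0.0746  0.249 ] 0.68
plan [-11.7  59.4   0.7] -0.004 j7 -0.203
```

View pics/w1.png

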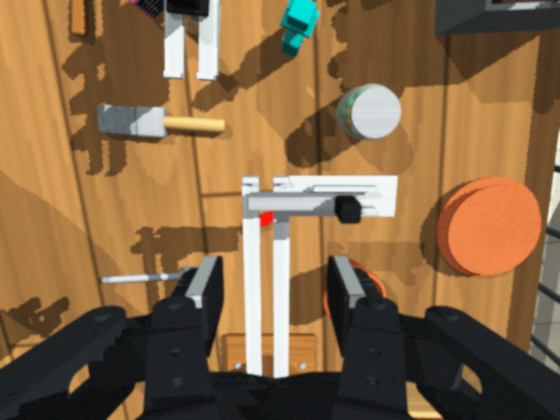

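```bash
python3 - <<'E'
from h import *
from scipy.optimize import minimize
np.set_printoptions(precision=4,suppress=True)
C=np.load('w1_C.npy').reshape(-1,3);F=np.load('w1_F.npy').reshape(-1,3).mean(1)
print('z>0 range',np.percentile(C[:,2],[1,50,99]))
for r,(e,sg,y0,y1) in dict(night=((.490,.039),1,.045,.36),day=((.553,-.048),-1,-.34,-.09)).items():
    m=(C[:,2]>.194)&(C[:,2]<.206)&(C[:,1]>y0)&(C[:,1]<y1)&(C[:,0]>.44)&(C[:,0]<.62)&(F>70)
    P=C[m,:2]
    res=lambda q,psi:(P-e)@np.array([np.cos(psi),np.sin(psi)])-q
    def cost(a):
        l=abs(res(*a)); return np.mean(np.clip(np.maximum(np.maximum(l-.022,.007-l),0),0,.006)**2)*1e6
    b=min((minimize(cost,(q,s),method='Nelder-Mead') for q in(-.006,0,.006) for s in(-.12,-.05,0)),key=lambda o:o.fun)
    q,psi=b.x; l=res(q,psi)
    A=C[(C[:,2]>.196)&(C[:,2]<.215)&(F>70)][:,:2]-e
    al=(A@[-np.sin(psi),np.cos(psi)])*sg; la=A@[np.cos(psi),np.sin(psi)]-q
    al=al[(abs(la)<.022)&(al>-.06)&(al<.1)]
    print(r,q,psi,b.fun,len(P),np.histogram(l,np.arange(-.03,.031,.005))[0],np.percentile(al,[0,1,3,10]))
m=(C[:,2]>.255)&(C[:,2]<.27)&(abs(C[:,0]-.62)<.04)&(abs(C[:,1]+.075)<.04)
print('knob',m.sum(),C[m].min(0),C[m].max(0),C[m].mean(0))
m=(C[:,2]>.236)&(C[:,2]<.25)&(C[:,0]<.56)&(C[:,1]>.05)
for a in np.split(np.sort(C[m,1]),np.where(np.diff(np.sort(C[m,1]))>.008)[0]+1):
    k=m&(C[:,1]>=a[0])&(C[:,1]<=a[-1]); print('head',k.sum(),C[k].min(0),C[k].max(0),C[k].mean(0))
E
```

```text
z>0 range [-0.7478  0.0012  0.5042]
night -7.189605189485224e-05 -0.12061615457804886 0.05644326342851521 2384 [  0 241 322 324 237   0   0 207 314 434 305   0] [0.0028 0.003  0.0037 0.0073]
day -0.0006011742976925208 -0.060270852620800744 0.8151337825728928 4975 [  0 404 745 736 500   0   0 559 763 776 379  10] [0.0022 0.0024 0.0029 0.0096]
knob 512 [ 0.6114 -0.0831  0.255 ] [ 0.6302 -0.065   0.2661] [ 0.62   -0.0731  0.263 ]
head 7 [0.5001 0.0958 0.236 ] [0.5057 0.0968 0.2388] [0.5033 0.0963 0.2372]
```

The wrist view shows the day rail end at (265,185), the gate knob at (347,209), the night rail end at (190,77) and the first lantern just visible at the top. All three cameras agree to about 1-2 mm. Next I'll grip the knob.

Call:
move_arm(moves="-10 30 0 0; -10 59 10 0; -10 59 40 0; -10 59 70 0; -10 59 95 0; -10 59 115 0; -10 59 127 0; -10 59 132 0; -10 59 132 0; -10 59 132 0")

```text
clock: 5.13
position: [0.6203, -0.073, 0.2421]
tool_rot: [3.14, 0.0, 1.507]
force: [-0.4, -0.8, 0.2]
grip_width: 0.0431
```

Call:
move_arm(moves="0 0 0 0; 0 0 0 0; 0 0 0 0; 0 0 0 0; 0 0 0 0; 0 0 0 0; 0 0 0 0; 0 0 0 0; 0 0 0 0; 0 0 0 0", grip=0, grip_force=30)

```text
clock: 5.97
position: [0.6198, -0.0727, 0.2412]
tool_rot: [-3.142, -0.0, 1.508]
force: [0.1, 0.4, -0.1]
grip_width: 0.0001
```

```bash
python3 - <<'E'
from h import *
p=bot.grab_frame('wrist'); q=bot.grab_frame('side'); a=cv2.resize(p['frame'],(480,360)); b=cv2.resize(q['frame'][140:340,230:460],(320,360))
cv2.imwrite('pics/c1.png',np.hstack([a,b])[:,:,::-1]); print(bot.observe()['grip_width'])
E
```

```text
-1.7988143730538947e-05
```

View pics/c1.png

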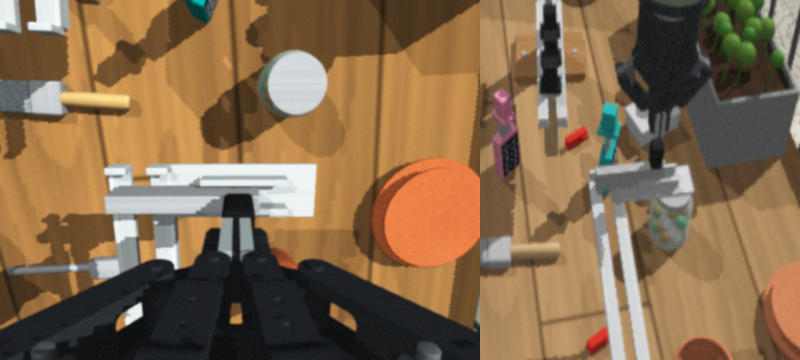

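```bash
python3 - <<'E'
from h import *
np.set_printoptions(precision=3,suppress=True)
for n in('wrist','side','scene'):
    p=bot.grab_frame(n);C=cloud(p).reshape(-1,3);F=p['frame'].reshape(-1,3).mean(1)
    k=(abs(C[:,0]-.62)<.02)&(abs(C[:,1]+.075)<.04)&(C[:,2]>.234)&(C[:,2]<.35)
    print(n,k.sum())
    for z in np.arange(.234,.32,.008):
        m=k&(C[:,2]>=z)&(C[:,2]<z+.008)
        if m.sum(): print(round(z,3),m.sum(),C[m].min(0)[:2],C[m].max(0)[:2],F[m].mean())
    print([(d['conf'],atz(p,[d['at']],.249)) for d in bot.pinpoint(p,'gate_knob')][:2])
E
```

```text
wrist 10147
0.234 159 [ 0.612 -0.069] [ 0.63  -0.065] 43.322851153039835
0.242 172 [ 0.612 -0.069] [ 0.63  -0.065] 24.773255813953487
0.25 193 [ 0.613 -0.069] [ 0.63  -0.065] 24.481865284974095
0.258 547 [ 0.612 -0.078] [ 0.63  -0.065] 34.742839731870816
0.282 296 [ 0.608 -0.068] [ 0.633 -0.061] 96.85810810810813
0.29 609 [ 0.607 -0.068] [ 0.634 -0.061] 80.81663929939792
0.298 708 [ 0.607 -0.068] [ 0.634 -0.061] 78.74811676082862
0.306 590 [ 0.607 -0.067] [ 0.634 -0.061] 98.02881355932203
0.314 1075 [ 0.601 -0.085] [ 0.64 -0.06] 53.06325581395349
[(0.59, array([[ 0.621, -0.075,  0.249]]))]
side 601
0.234 29 [ 0.612 -0.085] [ 0.629 -0.068] 43.586206896551715
0.242 30 [ 0.612 -0.084] [ 0.629 -0.07 ] 30.433333333333337
0.25 30 [ 0.612 -0.084] [ 0.629 -0.067] 26.511111111111116
0.258 73 [ 0.611 -0.085] [ 0.629 -0.066] 40.08219178082191
0.266 2 [ 0.615 -0.079] [ 0.623 -0.078] 40.5
0.274 1 [ 0.619 -0.082] [ 0.619 -0.082] 54.0
0.282 28 [ 0.609 -0.085] [ 0.631 -0.077] 75.0952380952381
0.29 46 [ 0.606 -0.085] [ 0.633 -0.068] 69.8623188405797
0.298 49 [ 0.606 -0.085] [ 0.633 -0.068] 62.238095238095234
0.306 49 [ 0.606 -0.084] [ 0.634 -0.067] 64.56462585034014
0.314 43 [ 0.603 -0.085] [ 0.636 -0.07 ] 51.38759689922481
[(0.6, array([[ 0.614, -0.077,  0.249]])), (0.23, array([[ 0.513, -0.042,  0.249]]))]
scene 475
0.234 32 [ 0.617 -0.083] [ 0.633 -0.066] 22.489583333333336
0.242 43 [ 0.615 -0.083] [ 0.633 -0.066] 29.379844961240313
0.25 38 [ 0.615 -0.084] [ 0.632 -0.068] 31.122807017543863
0.258 68 [ 0.612 -0.083] [ 0.634 -0.067] 39.19117647058823
0.274 10 [ 0.625 -0.079] [ 0.628 -0.062] 107.73333333333335
0.282 35 [ 0.617 -0.084] [ 0.634 -0.061] 58.514285714285705
0.29 46 [ 0.613 -0.084] [ 0.636 -0.062] 58.16666666666665
0.298 48 [ 0.615 -0.084] [ 0.636 -0.061] 55.430555555555564
0.306 48 [ 0.616 -0.084] [ 0.637 -0.065] 39.11805555555556
0.314 16 [ 0.612 -0.085] [ 0.635 -0.066] 43.3125
[]
```

```bash
python3 - <<'E'
from h import *
np.set_printoptions(precision=4,suppress=True)
print(bot.pinch_z, bot.observe()['position'], bot.observe()['qpos'])
for n in('wrist','side','scene'):
    p=bot.grab_frame(n);C=cloud(p).reshape(-1,3)
    k=(abs(C[:,0]-.62)<.025)&(abs(C[:,1]+.073)<.02)&(C[:,2]>.268)&(C[:,2]<.35)
    z=np.sort(C[k,2]); print(n,z[:12]); 
    k&=(C[:,2]<.305)&(C[:,2]>.281); print(C[k].min(0),C[k].max(0))
E
```

```text
0.0187 [ 0.6199 -0.0727  0.2412] [ 0.3366  0.51   -0.472   1.5283  0.2442  1.1622 -0.2442]
wrist [0.2835 0.2835 0.2837 0.2838 0.2838 0.2839 0.2839 0.284  0.284  0.2841
 0.2842 0.2842]
[ 0.607  -0.0678  0.2835] [ 0.6338 -0.061   0.305 ]
side [0.2823 0.2826 0.2828 0.283  0.2834 0.2845 0.2846 0.2851 0.2854 0.2856
 0.2858 0.2859]
[ 0.6059 -0.0861  0.2823] [ 0.6328 -0.0664  0.3049]
scene [0.2793 0.2798 0.2798 0.2807 0.2809 0.281  0.281  0.2811 0.2812 0.2813
 0.2816 0.2817]
[ 0.611  -0.0844  0.281 ] [ 0.637  -0.0607  0.305 ]
```

Call:
move_arm(moves="0 0 0 0; 0 0 0 0; 0 0 0 0; 0 0 0 0; 0 0 0 0; 0 0 10 0; 0 0 20 0; 0 0 30 0; 0 0 39 0; 0 0 39 0", grip=0.5)

```text
clock: 7.35
position: [0.6188, -0.0728, 0.1996]
tool_rot: [-3.138, -0.0, 1.508]
force: [-0.8, -0.5, 0.1]
grip_width: 0.0426
```

Call:
move_arm(moves="0 0 0 0; 0 0 0 0; 0 0 0 0; 0 0 0 0; 0 0 0 0; 0 0 0 0; 0 0 0 0; 0 0 0 0; 0 0 0 0; 0 0 0 0", grip=0, grip_force=30)

```text
clock: 8.18
position: [0.6201, -0.0727, 0.2025]
tool_rot: [3.141, -0.0, 1.508]
force: [1.5, 0.6, 4.4]
grip_width: 0.0173
```

The knob is gripped (opening 17 mm). The real fingertips stand about 41 mm above the reported TCP, and I'll allow for that from here on. Now sliding the gate open.

Call:
move_arm(moves="0 8 0 0; 0 18 0 0; 0 28 0 0; 0 38 0 0; 0 48 0 0; 0 57 0 0; 0 65 0 0; 0 71 0 0; 0 73 0 0; 0 73 0 0")

```text
clock: 9.02
position: [0.6916, -0.0769, 0.2023]
tool_rot: [-3.138, 0.0, 1.508]
force: [-15.9, 2.6, 12.8]
grip_width: 0.0173
```

Call:
move_arm(moves="0 0 0 0; 0 0 0 0; 0 0 0 0; 0 0 0 0; 0 0 -20 0; 0 0 -50 0; 0 0 -85 0; 0 0 -120 0; 0 0 -150 0; 0 0 -160 0", grip=0.5, grip_force=20)

```text
clock: 9.85
position: [0.6937, -0.0772, 0.3672]
tool_rot: [3.136, -0.0, 1.507]
force: [1.4, 0.0, -0.0]
grip_width: 0.0429
```

```bash
sed -i 's/^N=dict.*/N=dict(e=np.array([.490,.0415]),psi=-.12); D=dict(e=np.array([.5525,-.0503]),psi=-.060)/' h.py; python3 - <<'E'
from h import *
np.set_printoptions(precision=4,suppress=True)
s=bot.observe();print(s['position'],s['qpos'])
for n in('side','scene'):
    p=bot.grab_frame(n);C=cloud(p).reshape(-1,3);F=p['frame'].reshape(-1,3).mean(1)
    m=(C[:,2]>.234)&(C[:,2]<.27)&(C[:,0]>.55)&(C[:,0]<.72)&(abs(C[:,1]+.08)<.05); print(n,m.sum(),C[m].min(0),C[m].max(0))
E
```

```text
[ 0.6937 -0.0772  0.3672] [ 0.2685  0.5724 -0.453   1.1034  0.2405  1.5093 -0.1971]
side 165 [ 0.6804 -0.0889  0.2341] [ 0.6998 -0.0688  0.2674]
scene 203 [ 0.6833 -0.0881  0.2342] [ 0.7038 -0.0694  0.2664]
```

```bash
python3 - <<'E'
from h import *
plan(.4985,.1065,.33,3.02)
E
```

```text
plan [ 171.  -206.2   34.3] -1.512 j7 -0.198
```

Call:
move_arm(moves="17 -21 4 -0.12; 36 -42 8 -0.24; 54 -64 12 -0.36; 72 -86 16 -0.48; 90 -108 20 -0.6; 108 -130 24 -0.72; 126 -152 28 -0.84; 144 -174 31 -0.96; 160 -194 34 -1.08; 171 -206 34 -1.2", grip=0.42)

```text
clock: 10.78
position: [0.4955, 0.1076, 0.3268]
tool_rot: [-3.14, -0.001, 2.715]
force: [0.3, -0.4, 0.1]
grip_width: 0.0363
```

Call:
move_arm(moves="0 0 0 -0.12; 0 0 0 -0.24; 0 0 0 -0.31; 0 0 0 -0.31; 0 0 0 -0.31; 0 0 0 -0.31; 0 0 0 -0.31; 0 0 0 -0.31; 0 0 0 -0.31; 0 0 0 -0.31")

```text
clock: 11.62
position: [0.4979, 0.1064, 0.3282]
tool_rot: [-3.142, -0.0, 3.017]
force: [0.2, 0.9, 0.9]
grip_width: 0.0358
```

```bash
cat >> h.py <<'E'
def heads():
    out=[]
    p=bot.grab_frame('wrist'); C=cloud(p).reshape(-1,3)
    for r,nm,sg in((N,'N',1),(D,'D',-1)):
        c,s=np.cos(r['psi']),np.sin(r['psi']); q=C[:,:2]-r['e']; X=q@[c,s]; Y=q@[-s,c]*sg
        m=(C[:,2]>.237)&(C[:,2]<.246)&(abs(X)<.035)&(Y>-.03)&(Y<.33)
        if m.sum()<20: continue
        ys=np.sort(Y[m])
        for a in np.split(ys,np.where(np.diff(ys)>.006)[0]+1):
            k=m&(Y>=a[0])&(Y<=a[-1])
            if k.sum()>15: print(nm,'along %.4f..%.4f  x %.4f..%.4f n %d zmax %.4f'%(a[0],a[-1],X[k].min(),X[k].max(),k.sum(),C[k,2].max()), 'mid world',np.round(rail(r,(X[k].min()+X[k].max())/2,sg*(a[0]+a[-1])/2),4))
    return p
E
python3 - <<'E'
from h import *
p=heads(); save(p,'w2'); s=bot.observe(); print(s['position'],s['tool_rot'],s['qpos'])
plan(.4985,.1065,.172,3.02)
E
```

```text
N along 0.0565..0.0783  x -0.0146..0.0095 n 936 zmax 0.2446 mid world [0.4955 0.1087]
N along 0.1080..0.1303  x -0.0123..0.0122 n 953 zmax 0.2443 mid world [0.5042 0.1598]
N along 0.1654..0.1878  x -0.0123..0.0117 n 974 zmax 0.2443 mid world [0.5108 0.2168]
N along 0.2723..0.2821  x -0.0116..0.0120 n 378 zmax 0.2441 mid world [0.5234 0.3167]
[0.49787462 0.10635414 0.32818305] [-3.14158944e+00 -4.49964696e-05  3.01742497e+00] [ 0.35885577  0.30205186 -0.87149501  1.67872037  0.24040741  1.27325378
  0.88513772]
plan [ -0.6   0.2 156.2] -0.003 j7 0.885
```

View pics/w2.png

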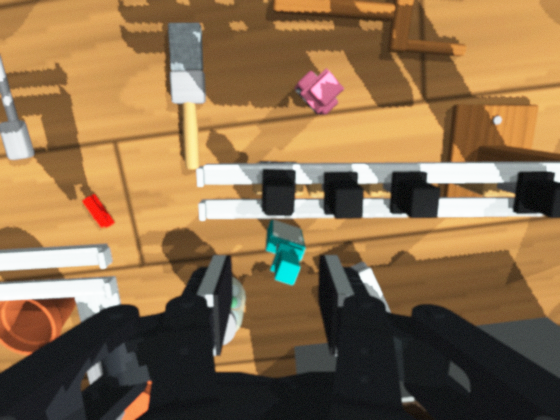

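The wrist view shows the four heads in the night slot at (279,192), (343,194), (412,193) and (537,194). The first sits 2.5 mm toward the robot. The turquoise look-alike near (285,245) is well below. Descending on the first.

Call:
move_arm(moves="3 2 20 0; 3 2 50 0; 3 2 80 0; 3 2 105 0; 3 2 125 0; 3 2 140 0; 3 2 150 0; 3 2 155 0; 3 2 155 0; 3 2 155 0")

```text
clock: 12.5
position: [0.4955, 0.1089, 0.1738]
tool_rot: [3.141, 0.001, 3.018]
force: [0.1, 0.1, -0.4]
grip_width: 0.0359
```

Call:
move_arm(moves="0 0 0 0; 0 0 0 0; 0 0 0 0; 0 0 0 0; 0 0 0 0; 0 0 0 0; 0 0 -5 0; 0 0 -10 0; 0 0 -15 0; 0 0 -15 0", grip=0, grip_force=22)

```text
clock: 13.33
position: [0.4956, 0.1088, 0.1894]
tool_rot: [3.141, 0.001, 3.018]
force: [-0.3, -0.1, -1.1]
grip_width: 0.0216
```

```bash
python3 - <<'E'
from h import *
s=bot.observe(); print(s['position'],s['tool_rot'],s['grip_width'],s['force'],s['clock'])
p=bot.grab_frame('scene'); q=bot.grab_frame('side'); cv2.imwrite('pics/c2.png',np.hstack([cv2.resize(p['frame'][130:290,200:440],(400,267)),cv2.resize(q['frame'][100:260,210:450],(400,267))])[:,:,::-1])
E
```

```text
[0.49564906 0.10881205 0.18939275] [3.14119311e+00 1.38806716e-03 3.01757305e+00] 0.021567961197847915 [-0.3160471  -0.12695494 -1.07035945] 13.3333
```

View pics/c2.png

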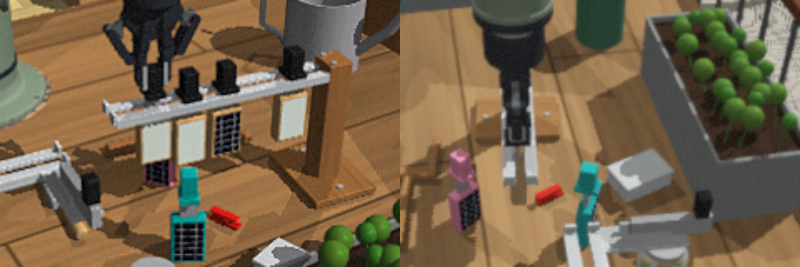

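```bash
python3 - <<'E'
from h import *
np.set_printoptions(precision=3,suppress=True)
for n in('side','scene'):
    p=bot.grab_frame(n);C=cloud(p).reshape(-1,3);F=p['frame'].reshape(-1,3).astype(int)
    for nm,m in(('turq',(F[:,1]-F[:,0]>50)&(F[:,2]-F[:,0]>40)),('pink',(F[:,0]-F[:,1]>40)&(F[:,2]-F[:,1]>15))):
        m=m&(C[:,2]>.01)&(abs(C[:,0]-.55)<.2)&(abs(C[:,1])<.25); print(n,nm,m.sum(),np.percentile(C[m],[2,98],axis=0))
print('day front',rail(D,0,.027), 'night front',rail(N,0,-.027))
for y in(-.27,-.212,-.154,-.096): print(rail(D,0,y))
E
```

```text
side turq 396 [[0.58  0.082 0.017]
 [0.612 0.116 0.15 ]]
side pink 202 [[0.397 0.145 0.028]
 [0.434 0.176 0.15 ]]
scene turq 403 [[0.588 0.083 0.018]
 [0.619 0.126 0.15 ]]
scene pink 20 [[0.433 0.168 0.011]
 [0.447 0.183 0.048]]
day front [ 0.554 -0.023] night front [0.487 0.015]
[ 0.536 -0.32 ]
[ 0.54  -0.262]
[ 0.543 -0.204]
[ 0.547 -0.146]
```

Call:
move_arm(moves="-1 -6 0 0; -2 -16 0 0; -2.5 -30 0 0; -2.5 -45 0 0; -2.5 -60 0 0; -2.5 -75 0 0; -2.5 -90 0 0; -2.5 -103 0 0; -2.5 -110 0 0; -2.5 -112 0 0")

```text
clock: 14.37
position: [0.4835, -0.0047, 0.1881]
tool_rot: [-3.141, -0.0, 3.016]
force: [-0.8, 0.1, -0.8]
grip_width: 0.0216
```

Call:
move_arm(moves="-3 0 0 0.1; -10 1 0 0.22; -18 2 0 0.34; -26 3 0 0.46; -34 4 0 0.58; -43 5 0 0.7; -52 6 0 0.82; -60 7 0 0.94; -67 8 0 1.06; -70 9 0 1.18")

```text
clock: 15.2
position: [0.5551, -0.0019, 0.188]
tool_rot: [3.141, -0.0, 1.832]
force: [-0.2, -0.4, -1.1]
grip_width: 0.0215
```

Call:
move_arm(moves="0 0 0 0.12; 0 0 0 0.24; 0 0 0 0.36; 0 0 0 0.48; 0 0 0 0.6; 0 0 0 0.72; 0 0 0 0.84; 0 0 0 0.96; 0 0 0 1.08; 0 0 0 1.2")

```text
clock: 16.03
position: [0.5544, -0.0019, 0.1881]
tool_rot: [-3.141, -0.0, 0.633]
force: [-0.5, -0.4, -0.8]
grip_width: 0.0215
```

Call:
move_arm(moves="0 0 0 0.12; 0 0 0 0.24; 0 0 0 0.36; 0 0 0 0.48; 0 0 0 0.6; 0 0 0 0.68; 0 0 0 0.7; 0 0 0 0.7; 0 0 0 0.7; 0 0 0 0.7")

```text
clock: 16.87
position: [0.5544, -0.0023, 0.1881]
tool_rot: [-3.141, 0.0, -0.06]
force: [0.2, 0.7, -0.7]
grip_width: 0.0215
```

```bash
python3 - <<'E'
from h import *
np.set_printoptions(precision=4,suppress=True)
s=bot.observe(); print(s['position'],s['tool_rot'],s['qpos'],s['grip_width'],s['force'])
plan(*rail(D,0,.045),.189,-.06); plan(*rail(D,0,-.27),.189,-.06)
p=bot.grab_frame('scene'); q=bot.grab_frame('wrist'); cv2.imwrite('pics/c3.png',np.hstack([cv2.resize(p['frame'][130:290,150:390],(400,267)),cv2.resize(q['frame'],(356,267))])[:,:,::-1])
E
```

```text
[ 0.5544 -0.0023  0.1881] [-3.1415  0.0001 -0.0598] [-0.0507  0.4155 -0.0697  1.7921  0.0347  0.9352 -1.7657] 0.021526145038766376 [ 0.1577  0.7313 -0.6912]
plan [ 1.   3.  -0.9] 0.0 j7 -1.766
plan [  0.9 318.   -0.9] 0.0 j7 -1.766
```

View pics/c3.png

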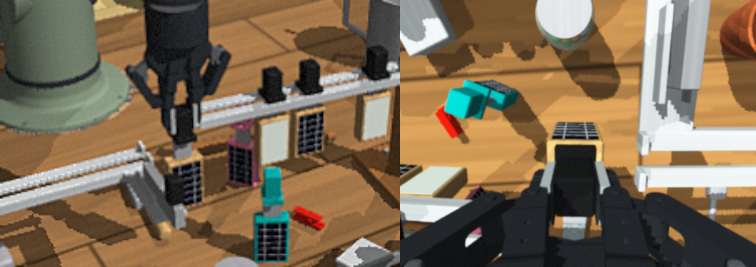

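Call:
move_arm(moves="1 5 0 0; 1 15 0 0; 1 28 0 0; 1 46 0 0; 1 66 0 0; 1 90 0 0; 1 115 0 0; 1 140 0 0; 1 165 0 0; 1 190 0 0")

```text
clock: 17.8
position: [0.5427, -0.195, 0.1883]
tool_rot: [3.141, 0.0, -0.063]
force: [0.1, -0.4, -0.9]
grip_width: 0.0219
```

Call:
move_arm(moves="0 25 0 0; 0 50 0 0; 0 75 0 0; 0 98 0 0; 0 115 0 0; 0 125 0 0; 0 128 0 0; 0 128 5 0; 0 128 10 0; 0 128 14 0")

```text
clock: 18.63
position: [0.5359, -0.3187, 0.1736]
tool_rot: [-3.141, 0.0, -0.061]
force: [-2.4, 1.5, 33.7]
grip_width: 0.0215
```

```bash
python3 - <<'E'
from h import *
np.set_printoptions(precision=4,suppress=True)
s=bot.observe(); print(s['position'],s['tool_rot'],s['qpos'],s['grip_width'],s['force'])
plan(*rail(D,0,-.27),.172,-.06)
E
```

```text
[ 0.5359 -0.3187  0.1736] [-3.141   0.     -0.0608] [ 0.4408  0.5392  0.0015  1.6251 -0.0016  0.9776 -1.1886] 0.021529929208254753 [-2.3881  1.5032 33.7452]
plan [0.5 1.1 1.6] -0.001 j7 -1.189
```

Call:
move_arm(moves="0 0 -1.5 0; 0 0 -1.5 0; 0 0 -1.5 0; 0 0 -1.5 0; 0 0 -1.5 0; 0 0 -1.5 0; 0 0 -10 0; 0 0 -40 0; 0 0 -75 0; 0 0 -110 0", grip=0.42)

```text
clock: 19.47
position: [0.5352, -0.3198, 0.286]
tool_rot: [-3.141, 0.001, -0.062]
force: [-0.1, -0.5, 0.4]
grip_width: 0.036
```

```bash
python3 - <<'E'
from h import *
np.set_printoptions(precision=4,suppress=True)
s=bot.observe(); print(s['position'],s['grip_width'],s['clock'])
p=heads(); save(p,'w4')
q=bot.grab_frame('side'); C=cloud(q).reshape(-1,3)
for r,nm,sg in((D,'D',-1),(N,'N',1)):
    c,sn=np.cos(r['psi']),np.sin(r['psi']); d=C[:,:2]-r['e']; X=d@[c,sn]; Y=d@[-sn,c]*sg
    m=(C[:,2]>.236)&(C[:,2]<.247)&(abs(X)<.03)&(Y>-.03)&(Y<.33)
    h=np.histogram(Y[m],np.arange(-.03,.33,.01))[0]; print(nm,h, C[m,2].max() if m.any() else '')
E
```

```text
[ 0.5352 -0.3198  0.286 ] 0.035960503326393486 19.4667
D along 0.2584..0.2802  x -0.0124..0.0116 n 1293 zmax 0.2441 mid world [ 0.536  -0.3191]
D [  0   0   0   0   0   0   0   0   0   0   0   0   0   0   0   0   0   0
   0   0   0   0   0   0   0   0   0   0  18  85 105   6   0   0   0] 0.24409469493920943
N [0 0 0 0 0 0 0 0 0 0 0 0 0 4 2 0 0 0 0 0 0 0 0 0 0 0 0 0 0 0 0 0 0 0 0] 0.2417659528317131
```

Call:
move_arm(moves="-2 -15 -10 -0.1; -5 -40 -20 -0.22; -9 -72 -30 -0.34; -13 -105 -42 -0.46; -17 -138 -42 -0.58; -21 -171 -42 -0.7; -25 -204 -42 -0.82; -29 -237 -42 -0.94; -33 -270 -42 -1.06; -38 -300 -42 -1.18")

```text
clock: 20.4
position: [0.516, -0.0162, 0.3268]
tool_rot: [3.141, -0.0, 1.124]
force: [1.2, 0.1, 0.6]
grip_width: 0.0361
```

Call:
move_arm(moves="26 -14 0 -0.12; 53 -28 0 -0.24; 80 -43 0 -0.36; 106 -57 0 -0.48; 130 -70 0 -0.6; 148 -80 0 -0.72; 157 -85 0 -0.84; 157 -85 0 -0.96; 157 -85 0 -1.08; 157 -85 0 -1.2")

```text
clock: 21.23
position: [0.5086, 0.1603, 0.3266]
tool_rot: [3.142, 0.0, 2.324]
force: [0.3, -1.0, 0.7]
grip_width: 0.0359
```

Call:
move_arm(moves="0 0 0 -0.12; 0 0 0 -0.24; 0 0 0 -0.36; 0 0 0 -0.48; 0 0 0 -0.6; 0 0 0 -0.69; 0 0 0 -0.7; 0 0 0 -0.7; 0 0 0 -0.7; 0 0 0 -0.7")

```text
clock: 22.07
position: [0.5086, 0.1602, 0.3263]
tool_rot: [-3.141, 0.0, 3.015]
force: [-0.3, 0.5, 0.6]
grip_width: 0.0363
```

```bash
python3 - <<'E'
from h import *
np.set_printoptions(precision=4,suppress=True)
s=bot.observe(); print(s['position'],s['tool_rot'],s['clock'],s['qpos'][6])
p=heads()
plan(.5042,.1598,.174,3.02)
E
```

```text
[0.5086 0.1602 0.3263] [-3.1415  0.0001  3.0153] 22.0667 0.8092480085497058
N along 0.1084..0.1299  x -0.0122..0.0117 n 951 zmax 0.2445 mid world [0.504  0.1598]
N along 0.1652..0.1877  x -0.0124..0.0112 n 962 zmax 0.2447 mid world [0.5105 0.2167]
N along 0.2730..0.2959  x -0.0117..0.0119 n 993 zmax 0.2445 mid world [0.5241 0.3239]
plan [  4.3  -1.  152.3] -0.004 j7 0.81
```

Call:
move_arm(moves="4 -1 20 0; 4 -1 50 0; 4.5 -1 80 0; 4.5 -1 105 0; 4.5 -1 125 0; 4.5 -1 140 0; 4.5 -1 148 0; 4.5 -1 152 0; 4.5 -1 152 0; 4.5 -1 152 0")

```text
clock: 22.95
position: [0.5044, 0.16, 0.1749]
tool_rot: [3.141, 0.001, 3.017]
force: [-0.7, -0.3, -0.4]
grip_width: 0.0361
```

Call:
move_arm(moves="0 0 0 0; 0 0 0 0; 0 0 0 0; 0 0 0 0; 0 0 0 0; 0 0 0 0; 0 0 -5 0; 0 0 -10 0; 0 0 -15 0; 0 0 -15 0", grip=0, grip_force=22)

```text
clock: 23.78
position: [0.5045, 0.1599, 0.1904]
tool_rot: [3.141, 0.001, 3.018]
force: [0.6, -0.1, -1.6]
grip_width: 0.0216
```

Call:
move_arm(moves="0 -8 0 0; 0 -22 0 0; 0 -40 0 0; 0 -60 0 0; -0.5 -82 0 0; -0.5 -105 0 0; -1 -128 0 0; -1 -147 0 0; -1 -159 0 0; -1 -164 0 0")

```text
clock: 24.62
position: [0.4842, -0.0057, 0.1889]
tool_rot: [-3.141, -0.001, 3.015]
force: [-0.6, 0.0, -0.8]
grip_width: 0.0214
```

```bash
python3 - <<'E'
from h import *
np.set_printoptions(precision=4,suppress=True)
s=bot.observe(); print(s['position'],s['tool_rot'],s['clock'],s['qpos'][6],s['grip_width'],s['force'])
plan(*rail(D,0,.045),.189,-.06)
E
```

```text
[ 0.4842 -0.0057  0.1889] [-3.1407 -0.0006  3.0151] 24.6167 1.044033397651193 0.02136543896600621 [-0.621   0.0497 -0.8305]
plan [-70.4   9.2  -0.1] 3.075 j7 1.044
```

Call:
move_arm(moves="-3 0 0 0.1; -10 1 0 0.22; -18 2 0 0.34; -26 3 0 0.46; -34 4 0 0.58; -43 5 0 0.7; -52 6 0 0.82; -60 7 0 0.94; -67 8 0 1.06; -70 9 0 1.18")

```text
clock: 25.45
position: [0.5559, -0.0025, 0.1889]
tool_rot: [-3.142, -0.0, 1.832]
force: [-0.5, -0.0, -2.3]
grip_width: 0.0217
```

Call:
move_arm(moves="0 0 0 0.12; 0 0 0 0.24; 0 0 0 0.36; 0 0 0 0.48; 0 0 0 0.6; 0 0 0 0.72; 0 0 0 0.84; 0 0 0 0.96; 0 0 0 1.08; 0 0 0 1.2")

```text
clock: 26.28
position: [0.5552, -0.0024, 0.189]
tool_rot: [-3.141, 0.0, 0.632]
force: [-0.1, -0.1, -1.5]
grip_width: 0.0216
```

Call:
move_arm(moves="0 0 0 0.12; 0 0 0 0.24; 0 0 0 0.36; 0 0 0 0.48; 0 0 0 0.6; 0 0 0 0.68; 0 0 0 0.69; 0 0 0 0.69; 0 0 0 0.69; 0 0 0 0.69")

```text
clock: 27.12
position: [0.5553, -0.0027, 0.1892]
tool_rot: [-3.141, 0.0, -0.05]
force: [0.1, 0.8, -1.2]
grip_width: 0.0218
```

```bash
python3 - <<'E'
from h import *
np.set_printoptions(precision=4,suppress=True)
s=bot.observe(); print(s['position'],s['tool_rot'],s['clock'],s['qpos'][6],s['grip_width'],s['force'])
plan(*rail(D,0,-.212),.175,-.06); heads()
E
```

```text
[ 0.5553 -0.0027  0.1892] [-3.1415  0.0001 -0.0499] 27.1167 -1.7088661793203557 0.021753244725079956 [ 0.1311  0.8024 -1.201 ]
plan [ -2.6 259.6  14.2] 0.01 j7 -1.709
D along -0.0300..-0.0229  x 0.0065..0.0114 n 159 zmax 0.2459 mid world [ 0.563  -0.0245]
```

Call:
move_arm(moves="0 5 0 0.01; 0 15 0 0.01; 0 28 0 0.01; -0.5 45 0 0.01; -0.6 63 0 0.01; -0.8 84 0 0.01; -1 105 0 0.01; -1.2 126 0 0.01; -1.5 147 0 0.01; -1.7 168 0 0.01")

```text
clock: 28.0
position: [0.5442, -0.1731, 0.1893]
tool_rot: [3.141, -0.0, -0.063]
force: [0.4, 0.1, -2.2]
grip_width: 0.0217
```

Call:
move_arm(moves="0 22 0 0; 0 43 0 0; 0 62 0 0; 0 78 0 0; 0 88 0 0; 0 92 0 0; 0 92 4 0; 0 92 9 0; 0 92 13.5 0; 0 92 13.5 0")

```text
clock: 28.83
position: [0.5393, -0.2614, 0.175]
tool_rot: [-3.141, 0.0, -0.061]
force: [-0.5, -0.2, -0.9]
grip_width: 0.0221
```

Call:
move_arm(moves="0 0 0 0; 0 0 0 0; 0 0 0 0; 0 0 0 0; 0 0 0 0; 0 0 0 0; 0 0 -10 0; 0 0 -40 0; 0 0 -75 0; 0 0 -110 0", grip=0.42)

```text
clock: 29.67
position: [0.5387, -0.2622, 0.2877]
tool_rot: [-3.141, 0.001, -0.062]
force: [-0.0, -0.5, 0.8]
grip_width: 0.0355
```

```bash
python3 - <<'E'
from h import *
np.set_printoptions(precision=4,suppress=True)
s=bot.observe(); print(s['position'],s['tool_rot'],s['clock'],s['qpos'][6],s['grip_width'],s['force'])
heads()
E
```

```text
[ 0.5387 -0.2622  0.2877] [-3.1415  0.0005 -0.0624] 29.6667 -1.2410606036884482 0.03553747560367022 [-0.0399 -0.5256  0.7811]
D along 0.2007..0.2227  x -0.0114..0.0121 n 1268 zmax 0.2447 mid world [ 0.5402 -0.2616]
D along 0.2580..0.2802  x -0.0123..0.0116 n 1290 zmax 0.2443 mid world [ 0.536  -0.3189]
```

Call:
move_arm(moves="-2 -15 -10 -0.1; -5 -40 -20 -0.22; -9 -72 -30 -0.34; -13 -105 -42 -0.46; -17 -138 -42 -0.58; -21 -171 -42 -0.7; -25 -204 -42 -0.82; -29 -237 -42 -0.94; -33 -270 -42 -1.06; -36 -300 -42 -1.18", grip=0.5)

```text
clock: 30.55
position: [0.5214, 0.0413, 0.3287]
tool_rot: [3.141, -0.0, 1.124]
force: [0.4, 0.1, 0.3]
grip_width: 0.0426
```

Call:
move_arm(moves="26 -15 0 -0.12; 53 -30 0 -0.24; 80 -45 0 -0.33; 106 -60 0 -0.33; 130 -74 0 -0.33; 148 -84 0 -0.33; 154 -87 0 -0.33; 154 -87 0 -0.33; 154 -87 0 -0.33; 154 -87 0 -0.33")

```text
clock: 31.38
position: [0.5115, 0.2144, 0.328]
tool_rot: [3.141, 0.001, 1.446]
force: [-0.0, -0.4, -0.1]
grip_width: 0.0428
```

```bash
python3 - <<'E'
from h import *
np.set_printoptions(precision=4,suppress=True)
s=bot.observe(); print(s['position'],s['tool_rot'],s['clock'],s['qpos'][6])
p=heads(); save(p,'w5')
plan(.5105,.2167,.175,1.451)
E
```

```text
[0.5115 0.2144 0.328 ] [3.1411 0.0005 1.4461] 31.3833 -0.7403250288650786
N along 0.1659..0.1883  x -0.0119..0.0113 n 940 zmax 0.2441 mid world [0.5109 0.2174]
N along 0.2734..0.2958  x -0.0114..0.0122 n 1206 zmax 0.2448 mid world [0.5244 0.324 ]
plan [  2.1  -1.2 152.9] -0.005 j7 -0.741
```

Call:
move_arm(moves="2.5 -1 20 0; 2.5 -1 50 0; 2.5 -1 80 0; 2.5 -1 105 0; 2.5 -1 125 0; 2.5 -1 140 0; 2.5 -1 148 0; 2.5 -1 153 0; 2.5 -1 153 0; 2.5 -1 153 0")

```text
clock: 32.27
position: [0.5108, 0.2184, 0.1754]
tool_rot: [3.141, -0.0, 1.447]
force: [-0.7, 0.3, -0.3]
grip_width: 0.0428
```

Call:
move_arm(moves="0 0 0 0; 0 0 0 0; 0 0 0 0; 0 0 0 0; 0 0 0 0; 0 0 0 0; 0 0 -5 0; 0 0 -10 0; 0 0 -15 0; 0 0 -15 0", grip=0, grip_force=22)

```text
clock: 33.1
position: [0.5108, 0.2188, 0.191]
tool_rot: [3.14, -0.001, 1.448]
force: [0.2, 0.6, -1.3]
grip_width: 0.0238
```

Call:
move_arm(moves="-8 0 0 0; -24 0 0 0; -48 0 0 0; -75 0.5 0 0; -105 0.5 0 0; -135 0.5 0 0; -165 1 0 0; -195 1 0 0; -214 1 0 0; -222 1 0 0")

```text
clock: 33.93
position: [0.4833, -0.0055, 0.1896]
tool_rot: [-3.141, 0.001, 1.444]
force: [0.2, 0.1, -1.0]
grip_width: 0.0239
```

```bash
python3 - <<'E'
from h import *
np.set_printoptions(precision=4,suppress=True)
s=bot.observe(); print(s['position'],s['tool_rot'],s['clock'],s['qpos'][6],s['grip_width'],s['force'])
plan(*rail(D,0,.045),.19,1.511)
E
```

```text
[ 0.4833 -0.0055  0.1896] [-3.1412  0.0012  1.4441] 33.9333 -0.36339843824834006 0.02390448102711562 [ 0.1867  0.0508 -0.9943]
plan [ 9.2 71.3 -0.4] -0.067 j7 -0.363
```

Call:
move_arm(moves="0 5 0 -0.01; 2 15 0 -0.03; 4 28 0 -0.05; 6 42 0 -0.065; 8 56 0 -0.065; 9 67 0 -0.065; 9 71 0 -0.065; 9 71 0 -0.065; 9 71 0 -0.065; 9 71 0 -0.065")

```text
clock: 34.77
position: [0.5553, -0.0013, 0.1896]
tool_rot: [-3.141, -0.0, 1.514]
force: [-0.2, 0.4, -0.9]
grip_width: 0.0236
```

```bash
python3 - <<'E'
from h import *
np.set_printoptions(precision=4,suppress=True)
s=bot.observe(); print(s['position'],s['tool_rot'],s['clock'],s['qpos'][6],s['grip_width'],s['force'])
plan(*rail(D,0,-.154),.1755,1.511)
E
```

```text
[ 0.5553 -0.0013  0.1896] [-3.1412 -0.0001  1.5136] 34.7667 -0.3061164375726962 0.023599470957525046 [-0.2373  0.4218 -0.8805]
plan [-203.1   -0.4   14.1] 0.003 j7 -0.306
```

Call:
move_arm(moves="-6 0 0 0; -18 0 0 0; -36 0 0 0; -58 0 0 0; -82 0 0 0; -108 0 0 0; -134 0 0 0; -160 0 0 0; -182 0 0 0; -198 0 0 0")

```text
clock: 35.6
position: [0.543, -0.2031, 0.1898]
tool_rot: [-3.141, 0.001, 1.51]
force: [-0.3, -0.1, -1.1]
grip_width: 0.0238
```

Call:
move_arm(moves="-4 0 0 0; -5 0 0 0; -5 0 0 0; -5 0 4 0; -5 0 8 0; -5 0 12 0; -5 0 13.5 0; -5 0 13.5 0; -5 0 13.5 0; -5 0 13.5 0")

```text
clock: 36.43
position: [0.544, -0.2042, 0.1761]
tool_rot: [-3.141, -0.0, 1.513]
force: [-0.2, 0.9, -1.1]
grip_width: 0.0238
```

Call:
move_arm(moves="0 0 0 0; 0 0 0 0; 0 0 0 0; 0 0 0 0; 0 0 0 0; 0 0 0 0; 0 0 -10 0; 0 0 -40 0; 0 0 -75 0; 0 0 -110 0", grip=0.42)

```text
clock: 37.27
position: [0.5435, -0.2042, 0.2882]
tool_rot: [-3.141, -0.0, 1.513]
force: [0.3, 0.3, -0.4]
grip_width: 0.0361
```

```bash
python3 - <<'E'
from h import *
np.set_printoptions(precision=4,suppress=True)
s=bot.observe(); print(s['position'],s['tool_rot'],s['clock'],s['qpos'][6],s['grip_width'],s['force'])
heads(); plan(.5244,.324,.33,3.02)
E
```

```text
[ 0.5435 -0.2042  0.2882] [-3.1411 -0.0003  1.5129] 37.2667 0.10531204957489339 0.03609074210871569 [ 0.3305  0.3153 -0.4328]
D along 0.1442..0.1663  x -0.0113..0.0121 n 1246 zmax 0.2447 mid world [ 0.5436 -0.2053]
D along 0.2001..0.2220  x -0.0119..0.0109 n 1043 zmax 0.2444 mid world [ 0.5394 -0.261 ]
D along 0.2577..0.2742  x -0.0125..0.0109 n 686 zmax 0.2440 mid world [ 0.5358 -0.3157]
plan [526.7 -52.3 -34.6] -1.507 j7 0.106
```

Call:
move_arm(moves="15 -1 -10 -0.05; 40 -4 -20 -0.15; 75 -7 -30 -0.27; 110 -11 -42 -0.39; 145 -14 -42 -0.5; 180 -18 -42 -0.6; 215 -21 -42 -0.7; 250 -25 -42 -0.8; 285 -28 -42 -0.9; 320 -32 -42 -1.0")

```text
clock: 38.15
position: [0.53, 0.1188, 0.3289]
tool_rot: [3.141, 0.001, 2.519]
force: [1.0, -0.4, -0.7]
grip_width: 0.036
```

Call:
move_arm(moves="20 25 0 -0.1; 40 50 0 -0.2; 60 75 0 -0.3; 80 100 0 -0.4; 98 124 0 -0.5; 113 144 0 -0.51; 123 157 0 -0.51; 128 163 0 -0.51; 128 163 0 -0.51; 128 163 0 -0.51")

```text
clock: 38.98
position: [0.5229, 0.3235, 0.3284]
tool_rot: [-3.141, 0.0, 3.023]
force: [0.6, -0.3, -0.0]
grip_width: 0.0355
```

```bash
python3 - <<'E'
from h import *
np.set_printoptions(precision=4,suppress=True)
s=bot.observe(); print(s['position'],s['tool_rot'],s['clock'],s['qpos'][6])
p=heads(); save(p,'w6')
plan(.5244,.324,.175,3.02)
E
```

```text
[0.5229 0.3235 0.3284] [-3.1412  0.0001  3.0229] 38.9833 0.5428207296542386
N along 0.2735..0.2953  x -0.0122..0.0115 n 939 zmax 0.2444 mid world [0.5237 0.3239]
plan [ -1.1   1.3 153.4] 0.002 j7 0.543
```

Call:
move_arm(moves="-1 0.5 20 0; -1 0.5 50 0; -1 0.5 80 0; -1 0.5 105 0; -1 0.5 125 0; -1 0.5 140 0; -1 0.5 148 0; -1 0.5 153 0; -1 0.5 153 0; -1 0.5 153 0")

```text
clock: 39.87
position: [0.5244, 0.3243, 0.176]
tool_rot: [3.141, 0.001, 3.022]
force: [-0.9, 1.0, 0.0]
grip_width: 0.0361
```

Call:
move_arm(moves="0 0 0 0; 0 0 0 0; 0 0 0 0; 0 0 0 0; 0 0 0 0; 0 0 0 0; 0 0 -5 0; 0 0 -10 0; 0 0 -15 0; 0 0 -15 0", grip=0, grip_force=22)

```text
clock: 40.7
position: [0.5243, 0.3248, 0.1915]
tool_rot: [3.141, 0.001, 3.023]
force: [0.6, 0.9, -2.0]
grip_width: 0.0217
```

Call:
move_arm(moves="0 -8 0 0; 0 -22 0 0; 0 -40 0 0; 0 -60 0 0; 0 -82 0 0; 0 -105 0 0; 0 -128 0 0; 0 -151 0 0; 0 -174 0 0; 0 -197 0 0")

```text
clock: 41.53
position: [0.4998, 0.1262, 0.1899]
tool_rot: [-3.141, -0.0, 3.022]
force: [-0.6, -0.2, -2.0]
grip_width: 0.0216
```

```bash
python3 - <<'E'
from h import *
np.set_printoptions(precision=4,suppress=True)
s=bot.observe(); print(s['position'],s['tool_rot'],s['clock'],s['qpos'][6],s['grip_width'],s['force'])
plan(*rail(N,0,-.045),.19,3.02)
E
```

```text
[0.4998 0.1262 0.1899] [-3.1408 -0.0003  3.0218] 41.5333 0.7727647351120697 0.0215608925582389 [-0.6219 -0.2204 -1.9824]
plan [  -0.4 -130.3   -0.1] 0.002 j7 0.773
```

Call:
move_arm(moves="0 -18 0 0; 0 -38 0 0; 0 -58 0 0; 0 -78 0 0; 0 -96 0 0; 0 -111 0 0; 0 -122 0 0; 0 -128 0 0; 0 -130 0 0; 0 -130 0 0")

```text
clock: 42.37
position: [0.4851, -0.0004, 0.1902]
tool_rot: [3.142, -0.0, 3.022]
force: [0.6, 0.2, -1.0]
grip_width: 0.0213
```

Call:
move_arm(moves="-3 0 0 0.1; -10 1 0 0.22; -18 2 0 0.34; -26 3 0 0.46; -34 4 0 0.58; -43 5 0 0.7; -52 5 0 0.82; -60 5 0 0.94; -67 5 0 1.06; -70 5 0 1.18")

```text
clock: 43.2
position: [0.5561, -0.0024, 0.19]
tool_rot: [3.141, -0.001, 1.838]
force: [-0.4, 0.7, -1.6]
grip_width: 0.0217
```

Call:
move_arm(moves="0 0 0 0.12; 0 0 0 0.24; 0 0 0 0.36; 0 0 0 0.48; 0 0 0 0.6; 0 0 0 0.72; 0 0 0 0.84; 0 0 0 0.96; 0 0 0 1.08; 0 0 0 1.2")

```text
clock: 44.03
position: [0.5553, -0.0023, 0.19]
tool_rot: [-3.141, -0.0, 0.638]
force: [-0.4, -0.5, -1.7]
grip_width: 0.0215
```

Call:
move_arm(moves="0 0 0 0.12; 0 0 0 0.24; 0 0 0 0.36; 0 0 0 0.48; 0 0 0 0.6; 0 0 0 0.68; 0 0 0 0.7; 0 0 0 0.7; 0 0 0 0.7; 0 0 0 0.7")

```text
clock: 44.87
position: [0.5553, -0.0033, 0.1901]
tool_rot: [-3.141, 0.0, -0.055]
force: [-0.6, 0.0, -1.3]
grip_width: 0.0215
```

```bash
python3 - <<'E'
from h import *
np.set_printoptions(precision=4,suppress=True)
s=bot.observe(); print(s['position'],s['tool_rot'],s['clock'],s['qpos'][6],s['grip_width'],s['force'])
plan(*rail(D,0,-.096),.176,-.06)
p=bot.grab_frame('side'); C=cloud(p).reshape(-1,3); d=C[:,:2]-D['e']; X=d@[np.cos(.06),-np.sin(.06)]; Y=-(d@[np.sin(.06),np.cos(.06)])
m=(C[:,2]>.237)&(C[:,2]<.247)&(abs(X)<.03)&(Y>.03)&(Y<.33); print(np.histogram(Y[m],np.arange(.03,.33,.01))[0])
E
```

```text
[ 0.5553 -0.0033  0.1901] [-3.1414  0.0001 -0.0545] 44.8667 -1.7112938944581033 0.02146761982681515 [-0.5719  0.0238 -1.2898]
plan [ -0.7 143.1  14.1] 0.005 j7 -1.711
[  0   0   0   0   0   0   0   0   0   0   0  28  69  59   0   0   1  64
  73  29   0   0  17  87 103   0   0   0   0   0]
```

Call:
move_arm(moves="0 5 0 0; 0 15 0 0; 0 30 0 0; 0 48 0 0; 0 68 0 0; 0 88 0 0; -0.5 108 0 0; -0.5 125 0 0; -0.5 138 0 0; -0.5 143 0 0")

```text
clock: 45.75
position: [0.5461, -0.1492, 0.1902]
tool_rot: [3.141, 0.0, -0.06]
force: [1.0, -0.1, -1.9]
grip_width: 0.0216
```

Call:
move_arm(moves="0 0 0 0; 0 0 3 0; 0 0 7 0; 0 0 11 0; 0 0 13.5 0; 0 0 13.5 0; 0 0 13.5 0; 0 0 13.5 0; 0 0 13.5 0; 0 0 13.5 0")

```text
clock: 46.58
position: [0.5466, -0.1463, 0.1766]
tool_rot: [-3.142, 0.0, -0.057]
force: [-0.1, -0.0, -1.3]
grip_width: 0.0219
```

Call:
move_arm(moves="0 0 0 0; 0 0 0 0; 0 0 0 0; 0 0 0 0; 0 0 0 0; 0 0 0 0; 0 0 -10 0; 0 0 -40 0; 0 0 -75 0; 0 0 -110 0", grip=0.42)

```text
clock: 47.42
position: [0.5462, -0.1463, 0.2887]
tool_rot: [-3.142, 0.001, -0.057]
force: [-0.8, 0.1, 0.9]
grip_width: 0.0359
```

```bash
python3 - <<'E'
from h import *
np.set_printoptions(precision=4,suppress=True)
s=bot.observe(); print(s['position'],s['tool_rot'],s['clock'],s['qpos'][6],s['grip_width'],s['force'])
heads(); plan(.692,-.079,.33,1.511)
p=bot.grab_frame('scene'); save(p,'s7')
E
```

```text
[ 0.5462 -0.1463  0.2887] [-3.1415  0.0005 -0.0573] 47.4167 -1.4446245639754725 0.03585809528551258 [-0.7588  0.1138  0.9487]
D along 0.0858..0.1072  x -0.0115..0.0129 n 1252 zmax 0.2442 mid world [ 0.5474 -0.1467]
D along 0.1443..0.1668  x -0.0107..0.0134 n 1289 zmax 0.2443 mid world [ 0.5445 -0.2057]
D along 0.2005..0.2229  x -0.0120..0.0122 n 1296 zmax 0.2444 mid world [ 0.5399 -0.2617]
D along 0.2567..0.2807  x -0.0127..0.0112 n 1326 zmax 0.2444 mid world [ 0.5356 -0.3185]
plan [139.2 -76.1 -34.2] -1.569 j7 -1.445
```

View pics/s7.png

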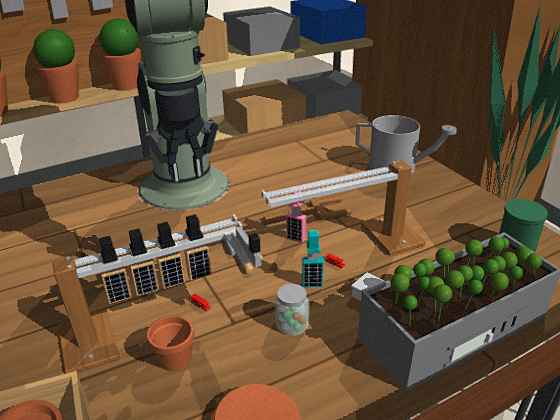

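The scene view shows all four lanterns on the day rail, dark cells outward at (117,286), (144,278), (171,270) and (199,263), the night rail empty and the knob at (254,243). Now shutting the gate.

Call:
move_arm(moves="5 -3 -15 -0.1; 15 -8 -30 -0.22; 32 -17 -34 -0.34; 50 -27 -34 -0.46; 68 -37 -34 -0.58; 86 -47 -34 -0.7; 104 -57 -34 -0.82; 122 -67 -34 -0.94; 134 -73 -34 -1.06; 139 -76 -34 -1.18", grip=0.5)

```text
clock: 48.35
position: [0.6909, -0.0772, 0.3205]
tool_rot: [-3.141, -0.0, 1.13]
force: [0.1, 0.7, -0.7]
grip_width: 0.0427
```

Call:
move_arm(moves="0 0 0 -0.12; 0 0 0 -0.24; 0 0 0 -0.36; 0 0 0 -0.39; 0 0 0 -0.39; 0 0 0 -0.39; 0 0 0 -0.39; 0 0 0 -0.39; 0 0 0 -0.39; 0 0 0 -0.39")

```text
clock: 49.18
position: [0.6897, -0.0784, 0.3208]
tool_rot: [3.142, 0.0, 1.512]
force: [0.5, -0.3, 0.1]
grip_width: 0.043
```

```bash
python3 - <<'E'
from h import *
np.set_printoptions(precision=4,suppress=True)
s=bot.observe(); print(s['position'],s['tool_rot'],s['clock'])
p=bot.grab_frame('wrist');C=cloud(p).reshape(-1,3)
m=(C[:,2]>.258)&(C[:,2]<.27)&(C[:,0]>.65)&(C[:,0]<.73)&(abs(C[:,1]+.08)<.03); print(C[m].min(0),C[m].max(0))
plan(.692,-.079,.2025,1.511)
E
```

```text
[ 0.6897 -0.0784  0.3208] [3.1416 0.0001 1.5123] 49.1833
[ 0.6821 -0.0873  0.258 ] [ 0.7003 -0.0694  0.2663]
plan [ -0.5   2.3 118.2] 0.001 j7 -0.126
```

Call:
move_arm(moves="0 1.5 20 0; 0 1.5 45 0; 0 1.5 70 0; 0 1.5 90 0; 0 1.5 105 0; 0 1.5 113 0; 0 1.5 118 0; 0 1.5 118 0; 0 1.5 118 0; 0 1.5 118 0")

```text
clock: 50.07
position: [0.6917, -0.0785, 0.2038]
tool_rot: [3.14, -0.0, 1.513]
force: [0.3, -0.1, -0.1]
grip_width: 0.0427
```

Call:
move_arm(moves="0 0 0 0; 0 0 0 0; 0 0 0 0; 0 0 0 0; 0 0 0 0; 0 0 0 0; 0 0 0 0; 0 0 0 0; 0 0 0 0; 0 0 0 0", grip=0, grip_force=30)

```text
clock: 50.9
position: [0.6915, -0.0785, 0.2034]
tool_rot: [3.141, -0.0, 1.513]
force: [-0.2, -0.5, 6.4]
grip_width: 0.0173
```

Call:
move_arm(moves="0 -8 0 0; 0 -18 0 0; 0 -28 0 0; 0 -38 0 0; 0 -48 0 0; 0 -57 0 0; 0 -64 0 0; 0 -69 0 0; 0 -71 0 0; 0 -71 0 0")

```text
clock: 51.73
position: [0.6202, -0.0743, 0.2033]
tool_rot: [3.141, -0.0, 1.513]
force: [-1.3, 0.3, 7.4]
grip_width: 0.0171
```

Call:
move_arm(moves="0 0 0 0; 0 0 0 0; 0 0 0 0; 0 0 0 0; 0 0 0 0; 0 0 -20 0; 0 0 -50 0; 0 0 -85 0; 0 0 -120 0; 0 0 -150 0", grip=0.5)

```text
clock: 52.57
position: [0.6203, -0.0744, 0.3552]
tool_rot: [3.14, -0.0, 1.513]
force: [1.0, 0.4, -0.0]
grip_width: 0.0426
```

```bash
python3 - <<'E'
from h import *
np.set_printoptions(precision=4,suppress=True)
s=bot.observe(); print(s['position'],s['clock'],s['grip_width'],s['force'])
p=heads();C=cloud(p).reshape(-1,3)
m=(C[:,2]>.258)&(C[:,2]<.27)&(C[:,0]>.58)&(C[:,0]<.73)&(abs(C[:,1]+.08)<.03); print('knob',C[m].min(0),C[m].max(0))
q=bot.grab_frame('scene'); save(q,'s8')
C=cloud(bot.grab_frame('side')).reshape(-1,3); m=(C[:,2]>.258)&(C[:,2]<.27)&(C[:,0]>.58)&(C[:,0]<.73)&(abs(C[:,1]+.08)<.03); print('knob side',C[m].min(0),C[m].max(0))
E
```

```text
[ 0.6203 -0.0744  0.3552] 52.5667 0.04262303080504667 [ 0.9607  0.3576 -0.0406]
D along 0.0845..0.0901  x -0.0109..-0.0033 n 30 zmax 0.2431 mid world [ 0.5402 -0.137 ]
knob [ 0.6111 -0.0836  0.2589] [ 0.6292 -0.0651  0.2661]
knob side [ 0.6109 -0.0838  0.2586] [ 0.6289 -0.0655  0.2661]
```

View pics/s8.png

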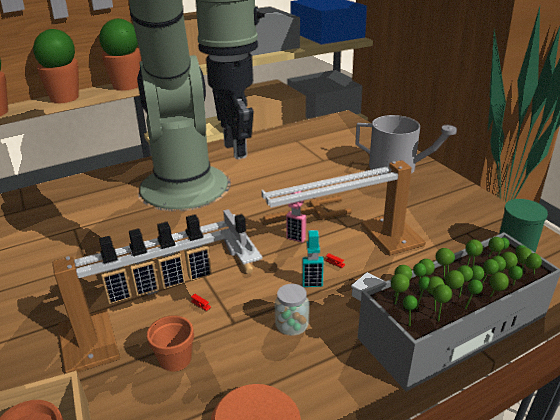

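The knob is back at its starting place (x 0.611 to 0.629 m), all four lanterns still hang with cells outward, and the robot is clear. Handing in.

```bash
python3 -c "
from h import *
print(bot.job_done())"
```

```text
the job is handed in; nothing more can be done
None
```

I handed the job in at about 53 s of robot time. All four lanterns present now hang on the day rail and the gate is slid shut behind them; no verdict was reported.

- **Moves:** I opened the gate by its knob, about 71 mm. Then I brought the lanterns over one by one at 22 N grip. Three were turned round in the gap between the rails; the fourth already faced the right way.
- **Last checks on the lanterns:** After the final placing, the heads measured 96, 156, 212 and 269 mm in from the open end. They were within about 1.5 mm of the slot's middle line, with head tops at seated height. The closing scene picture shows all four dark cell faces outward.
- **Last checks on the gate and surroundings:** The knob came back to within about 1 mm of where it started, so the gate is shut. The gripper was clear and unloaded. The bystanders and look-alikes appear unmoved in the picture, but I did not measure them.
- **What disagreed:** The fingertips really stand about 41 mm above the reported TCP, so the first grip on the knob closed on air above it. I allowed for that afterwards. The cameras differed from each other by 1–2 mm. One placing pressed the deck briefly with 34 N before release.

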